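# Zero a displacement transducer and hold the setting block home on it

### The arm

A 6-joint arm with a two-finger parallel gripper is mounted at the origin on a cart in front of the work surface, level with it; the furniture and walls round the work are solid. World frame = base frame: x ahead of the robot, y to its left, z up, the work surface at z = 0. Lengths are in mm, angles in rad, forces in N, time in s.
With the tool pointing down it reaches from about 350 to 975 mm from the base axis. Payload 7.1 kg.
Tool frame: the origin (TCP) lies between the finger pads; the fingertips stand 19 mm ahead of it and the grasp point (between the pads) is the TCP (ctrl.tcp_to_tips is the distance from the TCP to the fingertips, in mm); z points along the fingers, y is the line along which they close (so a half turn about z gives the same grasp; the last joint's range is limited). The gripper opens to 88 mm and grips with 3 to 60 N. Pads are 20 mm wide; open, the fingers measure 115 mm over their backs; the gripper's body (75 mm by 178 mm) begins 61 mm behind the grasp point.
Start: joints at [-1.253, 0.423, 1.63, -0, 1.089, -0.019], TCP at [206.56, -589.863, 241.675] pointing down, gripper open.
Joint ranges: [-3, 3], [-0.9, 2.11], [0.09, 2.58], [-1.31, 4.45], [0.11, 2.69], [-2.54, 2.54]. Speed limits (rad/s): [2.39, 2.39, 3.01, 3.14, 3.14, 3.14].

### API

Orientations are given as a rotation vector (axis times angle).
In Python, from workcell import status, optics, ctrl gives the robot as it stands. The module is installed in compiled form; this text tells all that it offers.
- The arm moves only by the shell command python3 -m inch 'ROWS'. ROWS is JSON, a list that holds one entry, the list of rows, each a list of 7 numbers: the shift along the tool's x, y, z in mm, then the turn, a rotation vector about the tool's x, y, z in rad, then the opening in per cent of the stroke, from 0 (shut) to 100 (fully open). A call has 1 to 20 rows; each row is the pose to reach, as a shift and turn from the pose commanded when the call began, along the tool's axes at that moment; what a row does not reach only later rows make up. A row lasts 1/10 s, in which the tool goes at most 50 mm and 8.59 degrees, less where a joint would pass 70% of its speed; a pose out of reach is approached as far as the arm can. A call with a gripper value outside its range is refused whole. The fingers move at their own pace and stop on an object; the grip force is fixed at half the most. Time passes only in rows, so rows that repeat a pose let the fingers close. It gives the time, the measured TCP pose, the force, the opening and the grip force at its end, in the units of the state.
- status.get_obs(): the state, without advancing time (a new reading comes with each control period).
- optics.get_image(name): name is "scene" or "side" or "wrist"; returns a dict with "frame" (384x512x3 uint8, red, green, blue), "fx", "fy", "cx", "cy" (pixels), "rvec" (rotation vector, rad) and "tvec" (3), from world to camera coordinates, as OpenCV has them; the wrist camera has in their place "hand_eye" (4x4, takes a point from camera to tool coordinates, whose origin is the TCP and whose axes are the flange's). Camera axes: x right, y down, z forward; pixel columns grow to the right and rows downward; lengths in mm; the calibration is good to about 2 mm. The wrist camera is an equidistant fisheye: a pixel r from the principal point sees the ray r / f radians off the axis. A picture is of the moment at which its call begins: read the wrist's pose just before it. There is no depth.
- ctrl.close_job(): hands the job in; it is judged then, once.
The state is a dict: "t": time; "qpos": joint angles; "qvel": joint speeds; "joint_torque": joint torques, N m; "ee_pos": TCP position; "orientation": TCP orientation; "ft_force": force on the tool from outside, world axes, zero at the start; "moment": the same for the moment, N m; "width": finger opening in mm; "grasp_force": force on a finger pad.
Only numpy, scipy, OpenCV 4.12 (cv2) and the standard library are available. Lean on these libraries where they do the work, as an engineer would, in place of code of your own. Each camera call takes 0.05 s, during which the arm holds its last target. There are 200 camera calls.

### The job

Check the displacement transducer in the blue jig: with its plunger still free, press the readout's keys one at a time, fully in and out again - green (on), then yellow (zero), then red (record). Then take the steel setting block, stand it upright on the jig's bed squarely in front of the plunger, and push it forward and down in one firm diagonal push so that it sits flush against both the fence and the bed with the plunger pushed in. Finish while still holding it pressed there, as the spring would push it back and the reading is being recorded; leave the spare cone, the stopwatch and the brass weight beside the jig where they are.

Things in the scene. Friction and masses are not known exactly. Their poses are not given: they have to be found in the camera images.
- seat (a point): Frame of the jig, a fixed blue base plate 200 x 210 mm with a low grey readout case on its right half. The point lies on the steel bed at the foot of the fence, straight below the plunger, 18 mm above the worktop. z is up; x points away from the robot, square into the fence; y runs left along the fence
- plunger (a joint): Travel of the transducer's plunger in m: 0 = free, standing 10 mm out of the fence; 0.010 = pushed in flush with the fence's face. A spring pushes it out, 2 N when free, 4.5 N when flush; with the friction on the bed, a forward push of some 15 to 20 N and a downward one of 6 to 12 N seat a block firmly
- plunger_tip (a point): Ball tip (7 mm across) of the plunger, 22 mm above the bed; the plunger moves along the seat's x
- key_on_top (a point): Middle of the top of the green key (on), the farthest of three keys in a row along the seat's x, 38 mm apart, on the readout's deck. Each is 18 x 26 mm, stands 7.5 mm over the deck and 52 mm over the worktop, and is pressed straight down
- key_zero_top (a point): Middle of the top of the yellow key (zero), the middle one
- key_record_top (a point): Middle of the top of the red key (record), the nearest one
- key_on (a joint): Green key: 0 = out, 0.004 m = fully in (spring, 1 N at first, 4 N fully in; it counts as pressed beyond 0.003 and comes back by itself)
- key_zero (a joint): Yellow key, as the green one
- key_record (a joint): Red key, as the green one
- setting_block_center (a point): Centre of the loose setting block: ground steel, 40 mm (its x) by 47 mm (its y, over the black cheeks on both sides by which it is held) by 40 mm high, about 0.26 kg. It starts upright on the worktop in front of the black timer box. Flush in the jig its centre is 20 mm in front of the fence and 20 mm above the bed, its x square to the fence
- jig_bed: The ground steel bed plate, fixed on the jig, 92 mm (seat's x, from -92 to 0) by 86 mm (seat's y, from -43 to 43); its top, smooth (friction about 0.25), is the seat's z = 0. This origin is the jig's, not the plate's: use the seat. The readout case begins 72 mm right (-y) of the seat; its deck is 27 mm and its display hood 39 mm above the bed
- fence: The upright steel fence plate, fixed on the jig, 86 mm wide, 42 mm high above the bed and 14 mm thick; its face is the seat's plane x = 0 and only the plunger stands out from it. This origin is the jig's: use the seat. The transducer's barrel and clamp behind the fence reach 36 mm above the bed
- cone_2_center (a point): Bystander: small steel cone standing point up on its base, 30 mm across, 40 mm high; half-way up it
- timer_watch_center (a point): Bystander: black stopwatch lying flat, 74 x 61 x 17 mm; its centre
- brass_weight_center (a point): Bystander: brass calibration weight, 38 mm across, 52 mm high; its centre

How it is judged:
By the outcome, as a careful person would: the job done as asked, in the order asked, and still so for the second after the job is handed in, while the arm keeps its last pose, push and grip.
It also fails if it takes over 69 s, if anything falls off the work surface, if the arm or the gripper's body presses on something with over 40 N, if the wrist force passes 120 N, or if a joint passes its speed limit or range.

## Working session

There is one attempt and no reset: what is moved stays moved. The work goes in short steps, Python scripts to look and compute and a shell command to move; the robot and the scene stay as the last step left them, time stands still between calls to the robot, and variables do not carry over. Pictures are saved under pics/ and viewed, at most 10 in all, crops included, and the job is handed in when it is done.

```bash
mkdir -p pics; cat > h.py <<'E'
import numpy as np, cv2
from scipy.spatial.transform import Rotation as R
from workcell import status, optics, ctrl
def snap(n,fn):
    im=optics.get_image(n); cv2.imwrite(fn,im['frame'][:,:,::-1]); 
    np.save(fn+'.npy',{k:v for k,v in im.items()},allow_pickle=True); return im
def load(fn): return np.load(fn+'.npy',allow_pickle=True).item()
def ray(im,u,v):
    M=R.from_rotvec(im['rvec']).as_matrix(); t=np.array(im['tvec'])
    d=M.T@np.array([(u-im['cx'])/im['fx'],(v-im['cy'])/im['fy'],1]); return -M.T@t,d
def atz(im,u,v,z):
    o,d=ray(im,u,v); return o+d*(z-o[2])/d[2]
def proj(im,p):
    c=R.from_rotvec(im['rvec']).as_matrix()@np.array(p)+np.array(im['tvec']); return im['fx']*c[0]/c[2]+im['cx'],im['fy']*c[1]/c[2]+im['cy']
E
python3 - <<'E'
from h import *
o=status.get_obs(); print(o)
a=snap('scene','pics/s.png');b=snap('side','pics/d.png')
for i in(a,b): print([i[k] for k in('fx','cx','cy')],ray(i,256,192))
E
```

```text
{'t': 0.0, 'qpos': array([-1.25301542e+00,  4.23826600e-01,  1.63070587e+00, -2.59569305e-05,
        1.08857157e+00, -1.89820634e-02]), 'qvel': array([ 0.00220943,  0.00117934, -0.00023633, -0.00011518,  0.00150086,
        0.00034459]), 'joint_torque': array([-6.70688473e-05, -5.44628763e+01, -2.73668808e+01,  6.41810149e-02,
        2.26986705e-02, -1.05838703e-04]), 'ee_pos': array([ 206.38376563, -589.37923404,  240.9043211 ]), 'orientation': array([-3.09568881e+00, -5.26258670e-01,  3.88892311e-04]), 'ft_force': array([-0.69547919,  0.07976956,  1.16101569]), 'moment': array([0.01394731, 0.03430947, 0.00459305]), 'grasp_force': 0.0, 'width': 87.62327543122326}
[478.5920197041893, 259.30232819778627, 190.42037458050908] (array([-311.75065317,  764.05170754,  588.99161491]), array([ 0.75854792, -0.44779886, -0.47343399]))
[404.9667971418746, 259.98311129376253, 188.26186888323275] (array([515.23041221, 903.27854588, 597.81002096]), array([ 0.00691446, -0.75983244, -0.65022212]))
```

View pics/s.png

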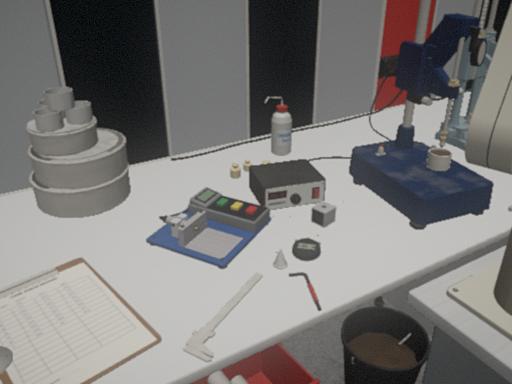

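View pics/d.png

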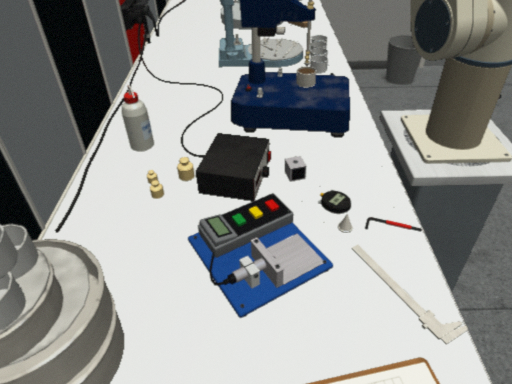

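The jig is at about (260,250) in the side view, with the block at (295,168) in front of the timer box. The scene view has the same block at (323,214). Next I'll enlarge both.

```bash
python3 - <<'E'
import cv2
a=cv2.imread('pics/d.png')[145:305,180:360]; cv2.imwrite('pics/d2.png',cv2.resize(a,None,fx=4.4,fy=3.75*1,interpolation=cv2.INTER_CUBIC)[:600,:800]) if 0 else cv2.imwrite('pics/d2.png',cv2.resize(cv2.imread('pics/d.png')[150:300,180:360],None,fx=4,fy=4,interpolation=cv2.INTER_CUBIC))
cv2.imwrite('pics/s2.png',cv2.resize(cv2.imread('pics/s.png')[150:290,145:345],None,fx=4,fy=4,interpolation=cv2.INTER_CUBIC))
E
```

```text
(no output)
```

View pics/d2.png

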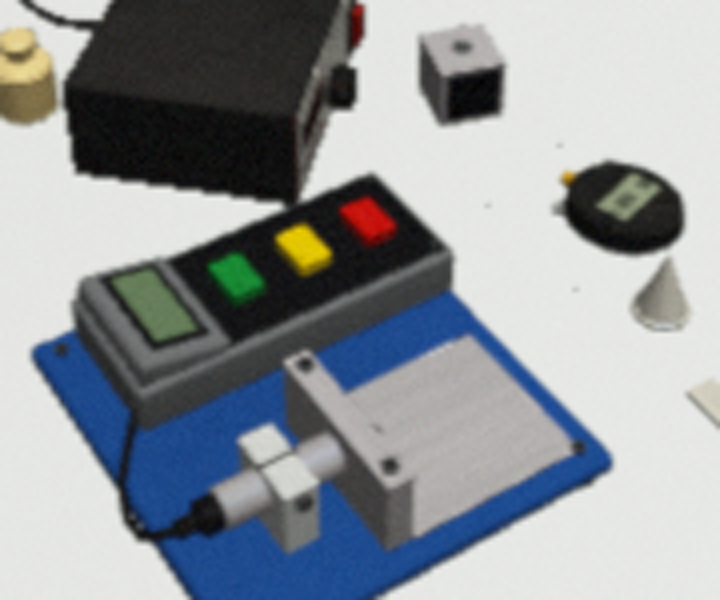

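View pics/s2.png

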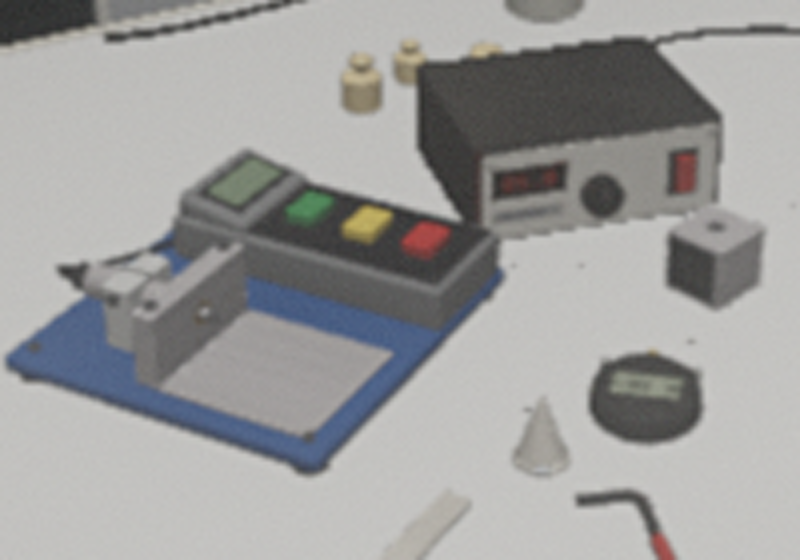

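Both crops are sharp enough to measure from. In the side crop the keys are at (236,270), (303,243) and (367,214), and the block top spans (419,38) to (505,64). In the scene crop the keys are at (310,205), (368,219) and (427,236), and the plunger tip is at (205,313). I'll fit the jig and block poses to both views together.

```bash
cat > fit.py <<'E'
from h import *
from scipy.optimize import least_squares
S,D=load('pics/s.png'),load('pics/d.png')
fs=lambda p:((p[0]+.5)/4-.5+145,(p[1]+.5)/4-.5+150)
fd=lambda p:((p[0]+.5)/4-.5+180,(p[1]+.5)/4-.5+150)
# single-view checks
for n,z,a,b in [('on',52,(310,205),(236,270)),('zero',52,(368,219),(303,243)),('rec',52,(427,236),(367,214)),
  ('bedNR',18,(395,350),(470,335)),('bedNL',18,(310,437),(580,447)),('bedFL',18,(160,388),(412,535)),
  ('b1',40,(717,262),(505,64)),('b2',40,(668,237),(441,80)),('b3',40,(715,210),(419,38)),('b4',40,(765,235),(478,25)),
  ('cone',0,(541,462),(660,318)),('watch',17,(645,388),(627,200))]:
    print(n,atz(S,*fs(a),z).round(1)[:2],atz(D,*fd(b),z).round(1)[:2])
print('tip',atz(S,*fs((205,313)),40).round(1))
jig=[((-92,-43,18),(395,350),(470,335)),((-92,43,18),(310,437),(580,447)),((0,43,18),(160,388),(412,535)),((-10,0,40),(205,313),None)]
keys=[((310,205),(236,270)),((368,219),(303,243)),((427,236),(367,214))]
def T(q,p):
    c,s=np.cos(q[2]),np.sin(q[2]); return np.array([q[0]+c*p[0]-s*p[1],q[1]+s*p[0]+c*p[1],p[2]])
def res(q,n):
    r=[]
    if n=='jig':
        L=list(jig)+[((q[3]-38*i,q[4],52),*keys[i]) for i in range(3)]
    else:
        h=20;w=23.5
        L=[((-h,-w,40),(765,235),(505,64)),((-h,w,40),(717,262),(441,80)),((h,w,40),(668,237),(419,38)),((h,-w,40),(715,210),(478,25))]
    for p,a,b in L:
        P=T(q,p)
        r+=list(np.array(proj(S,P))-fs(a))
        if b: r+=list(np.array(proj(D,P))-fd(b))
    return r
for n,q0 in(('jig',[500,150,0,40,-110]),('block',[480,-50,0])):
    q=least_squares(res,q0,args=(n,),loss='soft_l1'); print(n,q.x.round(3),np.round(res(q.x,n),1))
    if n=='jig':
        for i in range(3): print(T(q.x,(q.x[3]-38*i,q.x[4],52)).round(1))
E
python3 fit.py
```

```text
on [552.  344.4] [555.3 339.1]
zero [520.5 323.8] [522.7 321. ]
rec [486.8 304.9] [490.5 300.8]
bedNR [441.5 351.5] [441.8 353.2]
bedNL [395.4 426.2] [397.7 424.7]
bedFL [473.9 473.3] [477.2 471.4]
b1 [396.3 171.3] [406.3 162.4]
b2 [432.6 178.1] [443.9 176.1]
b3 [443.6 136. ] [453.8 135.4]
b4 [405.8 129.6] [418.3 123.6]
cone [338.2 325.2] [341.8 327. ]
watch [344.4 256.9] [348.9 255.4]
tip [495.6 436.4  40. ]
jig [ 4.98695e+02  4.35982e+02  6.82400e+00 -2.30000e-01 -1.09952e+02] [-0.2 -0.1 -0.2 -0.5 -0.2 -0.7  0.1  0.3 -0.3 -0.7  0.4  0.7  3.5  0.5
  0.5 -0.9  0.   0.9  0.2 -0.6  0.1  0.4  0.2 -0.9  0.3  0.6]
[555.1 341.6  52. ]
[522.6 322.   52. ]
[490.  302.5  52. ]
block [ 4.27777e+02  1.48691e+02 -3.64000e-01] [-0.1  1.5  1.1 -7.4 -8.1 -3.4 11.8  0.2 -0.7 -5.8  0.3  7.2  7.  -0.8
 -8.5 -0.8]
```

```bash
python3 - <<'E'
from h import *
S,D=load('pics/s.png'),load('pics/d.png')
fs=lambda p:((p[0]+.5)/4-.5+145,(p[1]+.5)/4-.5+150)
fd=lambda p:((p[0]+.5)/4-.5+180,(p[1]+.5)/4-.5+150)
print('block bottoms S',[atz(S,*fs(p),0).round(1)[:2] for p in((717,307),(668,277),(761,278))],'D',[atz(D,*fd(p),0).round(1)[:2] for p in((500,115),(442,124))])
print('stand D',[atz(D,*p,0).round()[:2] for p in((350,135),(236,128),(242,78),(345,75))])
print('stand S',[atz(S,*p,0).round()[:2] for p in((415,222),(485,205),(350,180))])
print('timer S',[atz(S,*fs(p),0).round()[:2] for p in((485,235),(717,205))], 'top',[atz(S,*fs(p),60).round()[:2] for p in((485,155),(718,118),(640,40),(418,65))])
E
```

```text
block bottoms S [array([408.2, 159. ]), array([449.3, 163.3]), array([420. , 117.3])] D [array([406.5, 159. ]), array([441.3, 166.3])]
stand D [array([265., -24.]), array([575., -72.]), array([ 564., -393.]), array([ 212., -400.])]
stand S [array([313., -34.]), array([ 280., -242.]), array([558., -47.])]
timer S [array([547., 229.]), array([503.,  85.])] top [array([539., 234.]), array([506.,  87.]), array([625.,  59.]), array([668., 206.])]
```

```bash
python3 - <<'E'
from h import *
S,D=load('pics/s.png'),load('pics/d.png')
def tri(a,b):
    o,d=ray(S,*a);p,e=ray(D,*b)
    s=np.linalg.lstsq(np.c_[d,-e],p-o,rcond=None)[0]; A=o+d*s[0];B=p+e*s[1]; return ((A+B)/2).round(),np.linalg.norm(A-B).round()
for n,a,b in[('mug',(440,153),(306,71)),('column base',(405,145),(257,80)),('spindle',(453,85),(309,28)),('head near low',(470,78),(312,25)),('column at head',(410,95),(257,30)),('base corner top',(418,205),(350,95))]: print(n,*tri(a,b))
i=optics.get_image('wrist'); cv2.imwrite('pics/w0.png',i['frame'][:,:,::-1]);print(i['hand_eye'],i['fx'],i['cx'],i['cy'])
big=np.vstack([cv2.resize(cv2.imread('pics/s.png')[0:230,330:512],None,fx=2,fy=2),]);b2=cv2.resize(cv2.imread('pics/d.png')[0:230,200:400],None,fx=2,fy=2)
cv2.imwrite('pics/c.png',np.hstack([big,b2]))
E
```

```text
mug [ 377. -162.  122.] 1.0
column base [ 514. -192.   87.] 2.0
spindle [ 378. -155.  267.] 47.0
head near low [ 366. -190.  272.] 64.0
column at head [ 511. -180.  230.] 3.0
base corner top [280.   1. 101.] 54.0
[[-4.66009860e-04 -9.52117781e-01 -3.05731115e-01  8.44885837e+01]
 [ 9.99999656e-01 -6.53565843e-04  5.11109118e-04  2.54632474e-01]
 [-6.86451493e-04 -3.05730771e-01  9.52117758e-01 -1.42940949e+02]
 [ 0.00000000e+00  0.00000000e+00  0.00000000e+00  1.00000000e+00]] 297.3186396354542 256.8633291410461 199.4831039121747
```

View pics/c.png

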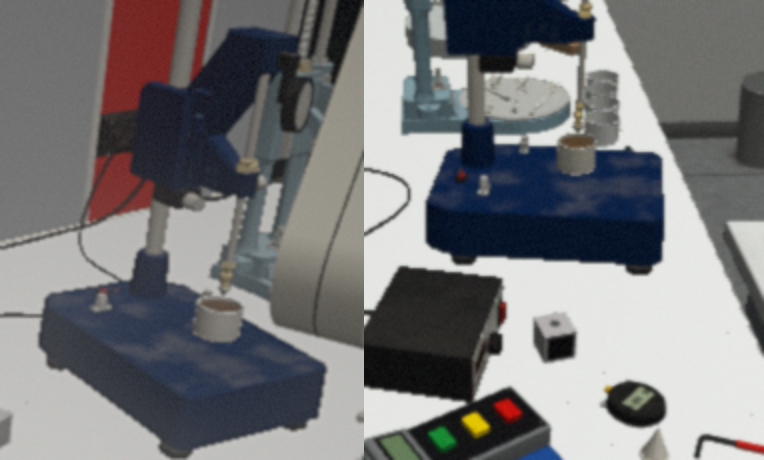

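The stand's spindle is at (378,-158) and its head sits at z of about 270 and above. I'll swing past it at a radius of about 280 mm, with the tool turned so the camera faces inward.

```bash
cat >> h.py <<'E'
def down(yaw): # tool z down, tool x at world yaw
    c,s=np.cos(yaw),np.sin(yaw); return R.from_matrix(np.array([[c,s,0],[s,-c,0],[0,0,-1.]]))
def rows(wps):
    o=status.get_obs(); R0=R.from_rotvec(o['orientation']); p=o['ee_pos']; X=R0.as_matrix()[:,0]
    print('t',round(o['t'],2),'pos',p.round(1),'yaw',round(float(np.arctan2(X[1],X[0])),3),'F',o['ft_force'].round(1),'w',round(o['width'],1),'g',round(o['grasp_force'],1),'q',o['qpos'].round(2))
    for w in wps:
        print((R0.inv().apply(np.array(w[:3])-p)).round(1).tolist(),(R0.inv()*down(w[3])).as_rotvec().round(3).tolist())
E
python3 - <<'E'
from h import *
rows([(160,-400,320,.337),(118,-254,360,1.89)])
E
```

```text
t 0.15 pos [ 206.4 -589.5  241.1] yaw 0.337 F [-0.7 -0.1  0.6] w 87.9 g 0.0 q [-1.25  0.42  1.63 -0.    1.09 -0.02]
[18.8, -194.3, -78.7] [-0.001, 0.0, -0.0]
[27.4, -346.0, -118.5] [-0.001, -0.001, -1.553]
```

```bash
python3 -m inch '[[[19,-194,-79,0,0,0,0],[19,-194,-79,0,0,0,0],[19,-194,-79,0,0,0,0],[19,-194,-79,0,0,0,0],[27,-346,-119,0,0,-1.55,0],[27,-346,-119,0,0,-1.55,0],[27,-346,-119,0,0,-1.55,0],[27,-346,-119,0,0,-1.55,0],[27,-346,-119,0,0,-1.55,0],[27,-346,-119,0,0,-1.55,0],[27,-346,-119,0,0,-1.55,0],[27,-346,-119,0,0,-1.55,0],[27,-346,-119,0,0,-1.55,0],[27,-346,-119,0,0,-1.55,0],[27,-346,-119,0,0,-1.55,0]]]'; python3 - <<'E'
from h import *
pi=np.pi
rows([(242,-140,360,pi-.5),(280,0,360,pi),(310,170,340,.541+pi),(420,290,300,.541+pi)])
E
```

```text
t: 1.65
ee_pos: [117.6, -254.2, 360.6]
orientation: [-1.838, -2.548, -0.0]
ft_force: [0.3, -0.2, -1.0]
width: 0.3
grasp_force: 0.0
t 1.65 pos [ 117.6 -254.2  360.6] yaw 1.892 F [ 0.3 -0.2 -1. ] w 0.3 g 0.0 q [-1.18 -0.31  2.13 -0.    1.31 -1.5 ]
[69.1, 154.1, 0.6] [0.0, -0.0, -0.75]
[190.0, 234.3, 0.6] [0.0, -0.0, -1.25]
[341.8, 316.4, 20.6] [0.0, -0.0, -1.791]
[421.0, 458.6, 60.6] [0.0, -0.0, -1.791]
```

```bash
python3 -m inch '[[[69,154,0,0,0,-0.75,0],[69,154,0,0,0,-0.75,0],[69,154,0,0,0,-0.75,0],[69,154,0,0,0,-0.75,0],[190,234,0,0,0,-1.25,0],[190,234,0,0,0,-1.25,0],[190,234,0,0,0,-1.25,0],[342,316,20,0,0,-1.79,0],[342,316,20,0,0,-1.79,0],[342,316,20,0,0,-1.79,0],[342,316,20,0,0,-1.79,0],[421,459,60,0,0,-1.79,0],[421,459,60,0,0,-1.79,0],[421,459,60,0,0,-1.79,0],[421,459,60,0,0,-1.79,0],[421,459,60,0,0,-1.79,0],[421,459,60,0,0,-1.79,0]]]'; python3 - <<'E'
from h import *
o=status.get_obs(); i=snap('wrist','pics/w1.png'); i['p']=o['ee_pos'];i['o']=o['orientation'];np.save('pics/w1.png.npy',i,allow_pickle=True)
print(i['frame'].shape); cv2.imwrite('pics/w1b.png',cv2.resize(cv2.imread('pics/w1.png'),(800,600),interpolation=cv2.INTER_CUBIC))
E
```

```text
t: 3.35
ee_pos: [422.4, 287.9, 300.1]
orientation: [0.831, -3.028, 0.001]
ft_force: [0.1, 0.1, 0.6]
width: 0.6
grasp_force: 0.0
(384, 512, 3)
```

View pics/w1b.png

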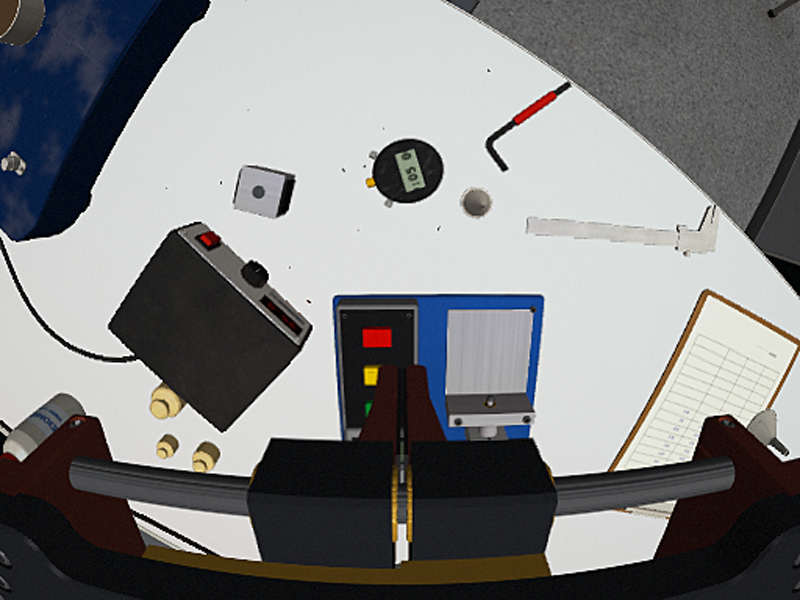

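The wrist view shows the jig aligned with the tool: red key at (377,338), plunger tip at (490,400), block at (263,192). I'll enlarge this view too.

```bash
python3 - <<'E'
import cv2,numpy as np
a=cv2.imread('pics/w1.png')
r=lambda x0,y0,w,h,f:cv2.resize(a[y0:y0+h,x0:x0+w],None,fx=f,fy=f,interpolation=cv2.INTER_CUBIC)
j=r(210,185,140,100,4); b=r(142,98,56,48,4)
c=np.zeros((400,784,3),np.uint8); c[:400,:560]=j; c[:192,560:784]=b; cv2.imwrite('pics/w1c.png',c)
E
```

```text
(no output)
```

View pics/w1c.png

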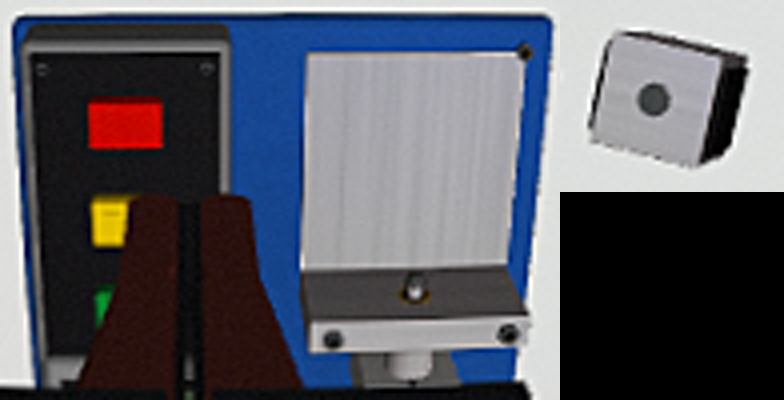

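Read from the crop: bed near corners (306,53) and (524,53), fence foot at about (302,270) and (508,267), fence top edge (310,321) to (527,316), tip (415,287) and red key (125,126). The block's silver top has corners (620,33), (722,55), (697,167) and (591,140). I'll refit with all three views.

```bash
cat > fit2.py <<'E'
from h import *
from scipy.optimize import least_squares
S,D,W=load('pics/s.png'),load('pics/d.png'),load('pics/w1.png')
fs=lambda p:((p[0]+.5)/4-.5+145,(p[1]+.5)/4-.5+150)
fd=lambda p:((p[0]+.5)/4-.5+180,(p[1]+.5)/4-.5+150)
fw=lambda p:((p[0]+.5)/4-.5+210,(p[1]+.5)/4-.5+185)
fb=lambda p:((p[0]-560+.5)/4-.5+142,(p[1]+.5)/4-.5+98)
Rt=R.from_rotvec(W['o']).as_matrix(); H=np.array(W['hand_eye'])
def pw(P):
    c=H[:3,:3].T@(Rt.T@(P-W['p'])-H[:3,3]); r=np.hypot(c[0],c[1]); th=np.arctan2(r,c[2])
    return np.array([W['cx']+W['fx']*th*c[0]/r,W['cy']+W['fy']*th*c[1]/r])
def watz(uv,z):
    d=np.array([(uv[0]-W['cx'])/W['fx'],(uv[1]-W['cy'])/W['fy']]); th=np.linalg.norm(d); v=np.r_[np.sin(th)*d/th,np.cos(th)]
    o=W['p']+Rt@H[:3,3]; v=Rt@H[:3,:3]@v; return (o+v*(z-o[2])/v[2]).round(1)
for n,p,z,f in[('NR',(306,53),18,fw),('NL',(524,53),18,fw),('FR',(302,270),18,fw),('FL',(508,267),18,fw),('topR',(310,321),60,fw),('topL',(527,316),60,fw),('tip',(415,287),40,fw),('red',(125,126),52,fw),
  ('b1',(620,33),40,fb),('b2',(722,55),40,fb),('b3',(697,167),40,fb),('b4',(591,140),40,fb)]: print(n,watz(f(p),z))
def T(q,p):
    c,s=np.cos(q[2]),np.sin(q[2]); return np.array([q[0]+c*p[0]-s*p[1],q[1]+s*p[0]+c*p[1],p[2]])
jig=[((-92,-43,18),(395,350),(470,335),(306,53)),((-92,43,18),(310,437),(580,447),(524,53)),((0,43,18),(160,388),(412,535),None),((0,-43,18),None,None,(302,270)),((0,-43,60),None,(310,350),(310,321)),((0,43,60),None,(413,478),(527,316))]
keys=[((310,205),(236,270),None),((368,219),(303,243),None),((427,236),(367,214),(125,126))]
def res(q,n,k='SDW'):
    r=[]
    if n=='jig': L=jig+[((q[3]-38*i,q[4],52),*keys[i]) for i in range(3)]; f=fw
    else: 
        w=23.5;v=20;L=[((-20,-w,40),(765,235),(478,25) if 0 else None,None),]
        L=[((-20,23.5,40),(717,262),(505,64),None),((20,23.5,40),(668,237),(441,80),None),((20,-23.5,40),(715,210),(419,38),None),((-20,-23.5,40),(765,235),(478,25),None),
           ((-20,-20,40),None,None,(620,33)),((-20,20,40),None,None,(722,55)),((20,20,40),None,None,(697,167)),((20,-20,40),None,None,(591,140))]; f=fb
    for p,a,b,c in L:
        P=T(q,p)
        if a and 'S' in k: r+=list(np.array(proj(S,P))-fs(a))
        if b and 'D' in k: r+=list(np.array(proj(D,P))-fd(b))
        if c and 'W' in k: r+=list(pw(P)-f(c))
    return r
for k in('W','SDW'):
  for n,q0 in(('jig',[500,436,.54,0,-110]),('block',[420,150,.2])):
    q=least_squares(res,q0,args=(n,k),loss='soft_l1'); print(k,n,q.x.round(3),np.round(res(q.x,n,k),1))
    if n=='jig':
        for i in range(3): print(T(q.x,(q.x[3]-38*i,q.x[4],52)).round(1))
E
python3 fit2.py
```

```text
NR [441.8 349.8  18. ]
NL [398.5 422.8  18. ]
FR [519.7 397.9  18. ]
FL [476.5 472.   18. ]
topR [519.6 397.1  60. ]
topL [477.4 469.2  60. ]
tip [495.4 432.6  40. ]
red [489.8 301.   52. ]
b1 [414.2 121.1  40. ]
b2 [403.9 157.8  40. ]
b3 [442.5 168.5  40. ]
b4 [452.6 129.2  40. ]
W jig [ 4.98601e+02  4.33744e+02  5.39000e-01  2.66000e-01 -1.09373e+02] [-0.1 -0.1  0.6 -0.3 -0.9  0.2 -0.5  0.5  1.  -0.1 -0.   0. ]
[555. 340.  52.]
[522.4 320.5  52. ]
[489.8 301.   52. ]
W block [4.28314e+02 1.44073e+02 2.53000e-01] [-0.7 -0.6  0.4  0.2 -0.1  0.1  0.3  0.2]
SDW jig [ 498.666  434.704    0.537    0.607 -109.633] [ 0.3 -0.1 -0.  -0.9  0.6  0.2  0.2 -0.8  0.  -0.   1.2  0.1  0.2 -0.9
  0.3  0.1 -0.4  0.4 -0.4 -1.  -0.   0.7  0.6 -1.1  1.5  0.3  0.7 -1.
 -0.   0.6  0.5 -0.7  0.1  0.1  0.4 -1.   0.3  0.4  0.5  0.4]
[555.3 340.8  52. ]
[522.6 321.4  52. ]
[490.  301.9  52. ]
SDW block [4.28601e+02 1.45050e+02 2.50000e-01] [ 1.  -2.4  1.3  0.1 -0.6 -2.4  0.7 -0.9  0.3 -2.8 -0.2 -2.   1.6 -3.1
  1.1 -1.6 -0.2 -0.2  0.9  0.8  0.4  0.7  0.8  0.7]
```

All views agree: the seat is at (498.6,434.2) with yaw 0.538, and the block is at (428.4,144.5) with yaw 0.25. Now the keys, green first.

```bash
python3 - <<'E'
from h import *
y=.538+np.pi
rows([(555,340.5,90,y),(555,340.5,70,y),(555,340.5,66.5,y)])
E
```

```text
t 3.4 pos [422.3 287.6 300.6] yaw -2.607 F [0.6 0.  0.3] w 0.4 g 0.0 q [ 0.57  0.19  1.82 -0.    1.14 -1.53]
[-141.3, -22.2, 210.5] [-0.0, -0.001, -0.003]
[-141.3, -22.1, 230.5] [-0.0, -0.001, -0.003]
[-141.3, -22.1, 234.0] [-0.0, -0.001, -0.003]
```

```bash
python3 -m inch '[[[-141,-22,160,0,0,0,0],[-141,-22,160,0,0,0,0],[-141,-22,160,0,0,0,0],[-141,-22,160,0,0,0,0],[-141,-22,160,0,0,0,0],[-141,-22,210,0,0,0,0],[-141,-22,210,0,0,0,0],[-141,-22,229,0,0,0,0],[-141,-22,232,0,0,0,0],[-141,-22,234,0,0,0,0],[-141,-22,234.5,0,0,0,0],[-141,-22,234.5,0,0,0,0]]]'; python3 -c "
from h import *
y=.538+np.pi
rows([(555,340.5,66.5,y)])"
```

```text
t: 4.6
ee_pos: [555.8, 341.5, 67.9]
orientation: [-0.831, 3.029, 0.0]
ft_force: [-2.0, -1.6, 3.8]
width: 0.1
grasp_force: 1.9
t 4.6 pos [555.8 341.5  67.9] yaw -2.606 F [-2.  -1.6  3.8] w 0.1 g 1.9 q [ 0.53  0.68  1.65 -0.    0.81 -1.57]
[1.2, -0.5, 1.4] [-0.0, 0.001, -0.003]
```

```bash
python3 -m inch '[[[0,0,1,0,0,0,0],[0,0,2,0,0,0,0],[0,0,2,0,0,0,0]]]'; python3 -m inch '[[[0,0,-10,0,0,0,0],[0,0,-22,0,0,0,0],[0,0,-22,0,0,0,0]]]';python3 -c "
from h import *
y=.538+np.pi
rows([(522.5,321,90,y),(522.5,321,70,y),(522.5,321,66,y),(490,301.5,90,y),(490,301.5,66,y)])
i=snap('scene','pics/k.png')"
```

```text
t: 4.9
ee_pos: [555.9, 341.5, 67.4]
orientation: [-0.831, 3.029, 0.0]
ft_force: [-7.1, -4.9, 20.6]
width: 0.6
grasp_force: 11.1
t: 5.2
ee_pos: [557.0, 342.3, 88.4]
orientation: [-0.83, 3.026, 0.002]
ft_force: [-0.4, -0.2, -0.6]
width: 0.7
grasp_force: 0.0
t 5.2 pos [557.  342.3  88.4] yaw -2.606 F [-0.4 -0.2 -0.6] w 0.7 g 0.0 q [ 0.53  0.65  1.65  0.    0.84 -1.57]
[40.5, -0.7, -1.8] [0.0, 0.004, -0.003]
[40.6, -0.7, 18.2] [0.0, 0.004, -0.003]
[40.6, -0.7, 22.2] [0.0, 0.004, -0.003]
[78.4, -0.9, -1.9] [0.0, 0.004, -0.003]
[78.5, -0.9, 22.1] [0.0, 0.004, -0.003]
```

The green key bottomed out at 20 N and came back up. Now yellow, then red, with the same stroke.

```bash
python3 -m inch '[[[40,-0.5,0,0,0,0,0],[40,-0.5,0,0,0,0,0],[40,-0.5,17,0,0,0,0],[40,-0.5,19,0,0,0,0],[40,-0.5,21,0,0,0,0],[40,-0.5,21.7,0,0,0,0],[40,-0.5,21.7,0,0,0,0]]]'; python3 -m inch '[[[0,0,-10,0,0,0,0],[0,0,-22,0,0,0,0],[0,0,-22,0,0,0,0]]]';python3 -m inch '[[[38,0,0,0,0,0,0],[38,0,0,0,0,0,0],[38,0,17,0,0,0,0],[38,0,19,0,0,0,0],[38,0,21,0,0,0,0],[38,0,22,0,0,0,0],[38,0,22,0,0,0,0]]]';  python3 -m inch '[[[0,0,-10,0,0,0,0],[0,0,-22,0,0,0,0],[0,0,-22,0,0,0,0]]]'
```

```text
t: 5.95
ee_pos: [522.5, 321.2, 67.0]
orientation: [-0.831, 3.029, 0.0]
ft_force: [-10.0, -5.8, 35.3]
width: 0.5
grasp_force: 17.8
t: 6.25
ee_pos: [522.8, 321.4, 87.2]
orientation: [-0.83, 3.028, 0.001]
ft_force: [-1.1, 0.9, 0.0]
width: 0.6
grasp_force: 0.0
t: 6.95
ee_pos: [489.4, 301.6, 67.1]
orientation: [-0.831, 3.03, 0.0]
ft_force: [-9.4, -4.9, 33.8]
width: 0.6
grasp_force: 17.1
t: 7.25
ee_pos: [489.9, 301.8, 87.5]
orientation: [-0.83, 3.028, 0.001]
ft_force: [0.1, 0.3, 0.5]
width: 0.3
grasp_force: 0.0
```

```bash
python3 - <<'E'
from h import *
y=.25+np.pi
rows([(428.4,144.5,150,y),(428.4,144.5,100,y),(428.4,144.5,26,y)])
E
```

```text
t 7.25 pos [489.9 301.8  87.5] yaw -2.606 F [0.1 0.3 0.5] w 0.3 g 0.0 q [ 0.53  0.57  1.83 -0.    0.74 -1.57]
[133.0, -104.0, -62.8] [0.0, 0.002, 0.285]
[133.1, -104.0, -12.8] [0.0, 0.002, 0.285]
[133.2, -104.0, 61.2] [0.0, 0.002, 0.285]
```

```bash
python3 -m inch '[[[0,0,-63,0,0,0,0],[133,-104,-63,0,0,0.285,100],[133,-104,-63,0,0,0.285,100],[133,-104,-63,0,0,0.285,100],[133,-104,-63,0,0,0.285,100],[133,-104,-63,0,0,0.285,100],[133,-104,-63,0,0,0.285,100],[133,-104,-63,0,0,0.285,100],[133,-104,-63,0,0,0.285,100]]]'; python3 - <<'E'
from h import *
y=.25+np.pi
rows([(428.4,144.5,26,y)])
o=status.get_obs(); i=snap('wrist','pics/w2.png'); i['p']=o['ee_pos'];i['o']=o['orientation'];np.save('pics/w2.png.npy',i,allow_pickle=True)
a=cv2.imread('pics/w2.png'); cv2.imwrite('pics/w2b.png',cv2.resize(a[150:350,120:386],None,fx=3,fy=3,interpolation=cv2.INTER_CUBIC))
E
```

```text
t: 8.15
ee_pos: [428.0, 144.9, 149.3]
orientation: [-0.394, 3.117, 0.0]
ft_force: [-0.5, -0.0, -0.2]
width: 60.7
grasp_force: 0.0
t 8.15 pos [428.  144.9 149.3] yaw -2.89 F [-0.5 -0.  -0.2] w 60.7 g 0.0 q [ 0.3   0.32  2.07  0.    0.75 -1.52]
[-0.2, -0.5, 123.3] [0.0, 0.0, 0.001]
```

View pics/w2b.png

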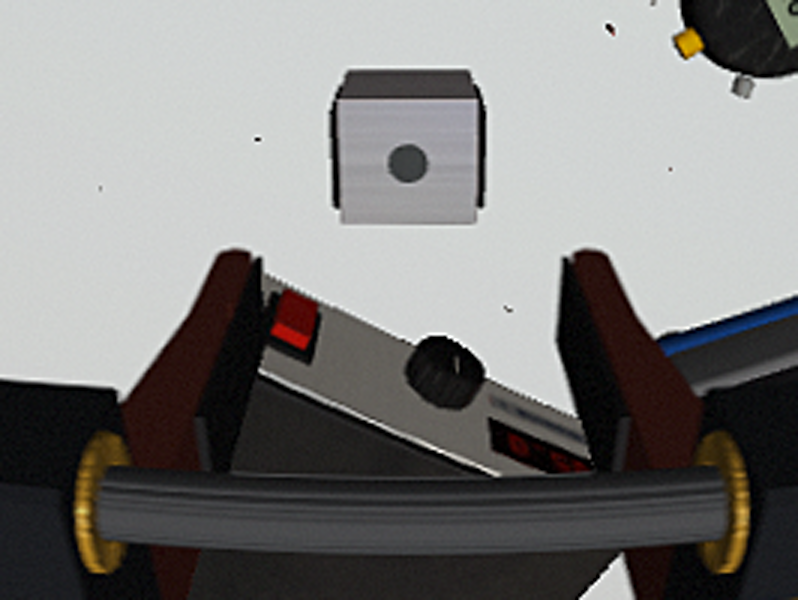

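The block is squared and centred between the fingers, with its hole at (408,163). I'll check that point numerically.

```bash
sed -i "s/^for k in('W'/if __name__=='__main__':\n for k in('W'/; " fit2.py; python3 - <<'E'
import re
s=open('fit2.py').read().split("if __name__")[0].replace("load('pics/w1.png')","load('pics/w2.png')"); s=re.sub(r"for n,p,z,f in\[.*?print\(n,watz\(f\(p\),z\)\)\n","",s,flags=re.S)
exec(s)
f=lambda a:((a[0]+.5)/3-.5+120,(a[1]+.5)/3-.5+150)
for p in((408,163),(337,97),(478,97),(476,223),(340,223)): print(watz(f(p),40))
E
```

```text
[429.1 143.6  40. ]
[414.5 118.4  40. ]
[404.3 158.3  40. ]
[442.7 168.5  40. ]
[453.1 128.2  40. ]
```

```bash
python3 -m inch '[[[0,-1.5,50,0,0,0,100],[0,-1.5,90,0,0,0,100],[0,-1.5,115,0,0,0,100],[0,-1.5,122,0,0,0,100],[0,-1.5,123,0,0,0,100],[0,-1.5,123,0,0,0,0],[0,-1.5,123,0,0,0,0],[0,-1.5,123,0,0,0,0],[0,-1.5,123,0,0,0,0],[0,-1.5,123,0,0,0,0],[0,-1.5,123,0,0,0,0],[0,-1.5,123,0,0,0,0],[0,-1.5,123,0,0,0,0]]]'; python3 - <<'E'
from h import *
y=.538+np.pi
c,s=np.cos(.538),np.sin(.538); sx,sy=498.6,434.2
J=lambda x,z,yy=0:(sx+c*x-s*yy,sy+s*x+c*yy,z,y)
rows([(430,145,110,y),J(-58,110),J(-58,48),J(-48,44.5)])
E
```

```text
t: 9.5
ee_pos: [428.1, 142.6, 26.9]
orientation: [-0.392, 3.116, 0.0]
ft_force: [-0.4, 0.2, 6.4]
width: 46.8
grasp_force: 30.0
t 9.5 pos [428.1 142.6  26.9] yaw -2.891 F [-0.4  0.2  6.4] w 46.8 g 30.0 q [ 0.3   0.57  2.11  0.    0.46 -1.53]
[-2.5, 1.9, -83.1] [-0.0, 0.001, -0.288]
[-85.0, 248.6, -83.1] [-0.0, 0.001, -0.288]
[-84.9, 248.6, -21.1] [-0.0, 0.001, -0.288]
[-94.5, 251.5, -17.6] [-0.0, 0.001, -0.288]
```

```bash
python3 -m inch '[[[0,0,-45,0,0,0,0],[0,0,-83,0,0,0,0],[0,0,-83,0,0,0,0],[-85,248.5,-83,0,0,-0.288,0],[-85,248.5,-83,0,0,-0.288,0],[-85,248.5,-83,0,0,-0.288,0],[-85,248.5,-83,0,0,-0.288,0],[-85,248.5,-83,0,0,-0.288,0],[-85,248.5,-83,0,0,-0.288,0],[-85,248.5,-83,0,0,-0.288,0],[-85,248.5,-83,0,0,-0.288,0],[-85,248.5,-83,0,0,-0.288,0]]]'; python3 - <<'E'
from h import *
y=.538+np.pi
c,s=np.cos(.538),np.sin(.538); sx,sy=498.6,434.2
J=lambda x,z,yy=0:(sx+c*x-s*yy,sy+s*x+c*yy,z,y)
rows([J(-58,110),J(-58,48)])
o=status.get_obs(); i=snap('wrist','pics/w3.png'); i['p']=o['ee_pos'];i['o']=o['orientation'];np.save('pics/w3.png.npy',i,allow_pickle=True)
a=cv2.imread('pics/w3.png'); cv2.imwrite('pics/w3b.png',cv2.resize(a[140:340,130:396],None,fx=3,fy=3,interpolation=cv2.INTER_CUBIC))
E
```

```text
t: 10.7
ee_pos: [448.1, 402.1, 108.7]
orientation: [0.833, -3.027, 0.002]
ft_force: [0.1, -0.2, -2.2]
width: 47.1
grasp_force: 30.0
t 10.7 pos [448.1 402.1 108.7] yaw -2.605 F [ 0.1 -0.2 -2.2] w 47.1 g 30.0 q [ 0.71  0.57  1.76 -0.    0.82 -1.4 ]
[-1.8, 1.6, -1.3] [-0.001, -0.002, -0.001]
[-2.0, 1.7, 60.7] [-0.001, -0.002, -0.001]
```

View pics/w3b.png

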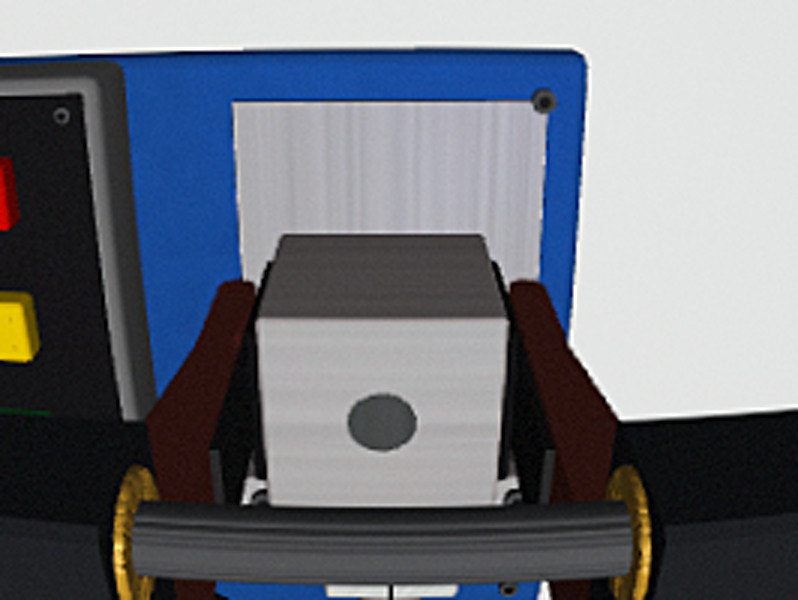

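The block is held square above the bed, and the yaw matches the bed's near edge, which runs (233,101) to (547,101). I'll check the lateral offset from those corners.

```bash
python3 - <<'E'
import re
s=open('fit2.py').read().split("if __name__")[0].replace("load('pics/w1.png')","load('pics/w3.png')"); s=re.sub(r"for n,p,z,f in\[.*?print\(n,watz\(f\(p\),z\)\)\n","",s,flags=re.S)
exec(s)
f=lambda a:((a[0]+.5)/3-.5+130,(a[1]+.5)/3-.5+140)
c,s_=np.cos(.538),np.sin(.538)
for p,z in(((233,101),18),((547,101),18),((260,499),60),((512,499),60),((382,422),122),((258,318),122),((509,318),122)):
    w=watz(f(p),z);d=w-[498.6,434.2,0]; print(w,'seat',(c*d[0]+s_*d[1]).round(1),(-s_*d[0]+c*d[1]).round(1))
E
cat h.py >/dev/null; python3 -c "
from h import *
o=status.get_obs();d=o['ee_pos']-[498.6,434.2,0];c,s=np.cos(.538),np.sin(.538);print(c*d[0]+s*d[1],-s*d[0]+c*d[1])"
```

```text
[441.3 350.7  18. ] seat -92.0 -42.3
[397.7 423.8  18. ] seat -92.0 42.8
[522.8 407.9  60. ] seat 7.3 -35.0
[488.1 466.3  60. ] seat 7.4 32.9
[449.1 402.4 122. ] seat -58.8 -1.9
[442.2 374.8 122. ] seat -78.9 -22.1
[421.3 409.9 122. ] seat -78.8 18.7
-59.49440049509735 -1.6589583514997273
```

```bash
python3 -m inch '[[[0,1.9,30,0,0,0,0],[0,1.9,50,0,0,0,0],[0,1.9,59,0,0,0,0],[0,1.9,62,0,0,0,0],[0,1.9,63,0,0,0,0],[0,1.9,64,0,0,0,0],[0,1.9,64,0,0,0,0]]]'; python3 - <<'E'
from h import *
y=.538+np.pi
c,s=np.cos(.538),np.sin(.538); sx,sy=498.6,434.2
J=lambda x,z,yy=0:(sx+c*x-s*yy,sy+s*x+c*yy,z,y)
rows([J(-58,45),J(-20.8,45)])
E
```

```text
t: 11.45
ee_pos: [448.1, 406.2, 46.2]
orientation: [-0.835, 3.027, 0.001]
ft_force: [0.2, -1.3, -2.7]
width: 47.1
grasp_force: 30.0
t 11.45 pos [448.1 406.2  46.2] yaw -2.603 F [ 0.2 -1.3 -2.7] w 47.1 g 30.0 q [ 0.72  0.67  1.77 -0.    0.71 -1.39]
[0.3, -1.8, 1.2] [0.0, 0.001, 0.0]
[-36.9, -1.8, 1.3] [0.0, 0.001, 0.0]
```

```bash
python3 -m inch '[[[0,-1.6,0,0,0,0,0],[0,-1.6,0.8,0,0,0,0],[0,-1.6,1.3,0,0,0,0],[0,-1.6,1.6,0,0,0,0],[0,-1.6,1.6,0,0,0,0]]]'; python3 - <<'E'
from h import *
y=.538+np.pi
c,s=np.cos(.538),np.sin(.538); sx,sy=498.6,434.2
J=lambda x,z,yy=0:(sx+c*x-s*yy,sy+s*x+c*yy,z,y)
rows([J(-58,45,.2),J(-32,45,.2),J(-20.8,45,.2)])
E
```

```text
t: 11.95
ee_pos: [448.8, 404.7, 44.9]
orientation: [-0.835, 3.028, 0.0]
ft_force: [-1.3, -2.8, 6.6]
width: 47.0
grasp_force: 30.0
t 11.95 pos [448.8 404.7  44.9] yaw -2.603 F [-1.3 -2.8  6.6] w 47.0 g 30.0 q [ 0.71  0.67  1.77 -0.    0.71 -1.39]
[0.1, 0.0, -0.1] [-0.0, 0.001, 0.0]
[-25.9, 0.0, -0.1] [-0.0, 0.001, 0.0]
[-37.1, 0.0, -0.1] [-0.0, 0.001, 0.0]
```

```bash
python3 -m inch '[[[-6,0,0,0,0,0,0],[-14,0,0,0,0,0,0],[-22,0,0,0,0,0,0],[-26,0,0.1,0,0,0,0],[-29,0,0.2,0,0,0,0],[-32,0,0.3,0,0,0,0],[-35,0,0.4,0,0,0,0],[-36.5,0,0.4,0,0,0,0],[-37.2,0,0.4,0,0,0,0],[-37.2,0,0.4,0,0,0,0]]]'; cat > st.py <<'E'
from h import *
c,s=np.cos(.538),np.sin(.538)
rows([(498.6-c*20.8-s*.2,434.2-s*20.8+c*.2,44.9,.538+np.pi)])
o=status.get_obs();d=o['ee_pos']-[498.6,434.2,0];F=o['ft_force'];M=o['moment'];print('seat',c*d[0]+s*d[1],-s*d[0]+c*d[1],'F',c*F[0]+s*F[1],-s*F[0]+c*F[1],F[2],'M',M.round(2))
E
python3 st.py
```

```text
t: 12.95
ee_pos: [479.2, 423.1, 44.9]
orientation: [0.835, -3.026, 0.001]
ft_force: [-6.7, -4.2, 15.9]
width: 46.8
grasp_force: 30.0
t 12.95 pos [479.2 423.1  44.9] yaw -2.603 F [-6.7 -4.2 15.9] w 46.8 g 30.0 q [ 0.7   0.7   1.68  0.    0.76 -1.4 ]
[-1.6, -0.2, 0.0] [-0.0, -0.003, 0.0]
seat -22.356765122929815 0.366098678510431 F -7.866765633369788 -0.15533472033402518 15.923210809985559 M [-0.66  1.13 -0.04]
```

```bash
python3 -m inch '[[[-1,0,-0.4,0,0,0,0],[-2,0,-0.4,0,0,0,0],[-2.5,0,-0.4,0,0,0,0],[-2.5,0,-0.4,0,0,0,0]]]'>/dev/null; python3 st.py
```

```text
t 13.35 pos [480.5 423.8  44.9] yaw -2.603 F [-10.6  -5.9  16.6] w 46.9 g 30.0 q [ 0.7   0.71  1.68  0.    0.76 -1.41]
[-0.0, -0.2, 0.0] [-0.0, -0.005, 0.0]
seat -20.837192840241347 0.3616343150552286 F -12.138474065043626 0.32866458776316154 16.563480904771883 M [-0.69  1.37  0.05]
```

```bash
python3 -m inch '[[[-0.7,0,-0.3,0,0,0,0],[-1,0,-0.5,0,0,0,0],[-1,0,-0.5,0,0,0,0],[-1,0,-0.5,0,0,0,0]]]'>/dev/null; python3 st.py
```

```text
t 13.75 pos [480.6 423.9  44.9] yaw -2.603 F [-12.4  -6.   15.1] w 47.0 g 30.0 q [ 0.7   0.71  1.68  0.    0.76 -1.41]
[0.0, -0.2, 0.0] [-0.0, -0.007, 0.0]
seat -20.787516989818798 0.3556156865775808 F -13.776054785332969 1.1945901392752756 15.072467788234329 M [-0.71  1.6   0.07]
```

```bash
python3 -m inch '[[[-1,0,0,0,0,0,0],[-1.5,0,0,0,0,0,0],[-1.5,0,0,0,0,0,0],[-1.5,0,0,0,0,0,0]]]'>/dev/null; python3 st.py
```

```text
t 14.15 pos [480.8 423.9  44.8] yaw -2.603 F [-15.3  -8.9  18.6] w 46.7 g 30.0 q [ 0.7   0.71  1.67  0.    0.77 -1.41]
[0.2, -0.1, -0.1] [-0.001, -0.009, 0.0]
seat -20.573219342702945 0.30158088754997614 F -17.655669031195472 0.19418812755717507 18.57373493862488 M [-1.04  2.19  0.03]
```

Contact is firm, but the compliance has tilted the tool by 0.009 rad. I'll take out the tilt and ease the downward force.

```bash
python3 -m inch '[[[0,0,-0.3,0,-0.006,0,0],[-0.3,0,-0.7,0,-0.011,0,0],[-0.3,0,-0.7,0,-0.011,0,0],[-0.3,0,-0.7,0,-0.011,0,0]]]'>/dev/null; python3 st.py
```

```text
t 14.55 pos [480.8 423.9  44.8] yaw -2.603 F [-13.1  -6.   12. ] w 47.0 g 30.0 q [ 0.7   0.7   1.68 -0.    0.75 -1.4 ]
[0.3, -0.1, -0.1] [-0.001, 0.001, 0.0]
seat -20.544674374460644 0.29245515103652053 F -14.318924873918657 1.5295193856161564 11.958110663889968 M [-1.03  2.43  0.13]
```

```bash
python3 -m inch '[[[-1,0,-0.3,0,-0.002,0,0],[-1.5,0,-0.5,0,-0.004,0,0],[-1.5,0,-0.5,0,-0.004,0,0],[-1.5,0,-0.5,0,-0.004,0,0]]]'>/dev/null; python3 st.py; python3 - <<'E'
from h import *
for n in('side','wrist'): snap(n,f'pics/f_{n}.png')
a=cv2.imread('pics/f_side.png')[200:310,180:345];b=cv2.imread('pics/f_wrist.png')[140:340,130:396]
A=cv2.resize(a,(450,300),interpolation=cv2.INTER_CUBIC);B=cv2.resize(b,(350,300));cv2.imwrite('pics/f.png',np.hstack([A,B]))
E
```

```text
t 14.95 pos [480.9 424.   44.8] yaw -2.603 F [-16.9  -7.   12.8] w 47.3 g 30.0 q [ 0.7   0.7   1.68 -0.    0.75 -1.4 ]
[0.3, -0.1, -0.1] [-0.001, 0.002, 0.0]
seat -20.456490993317356 0.31842024384782164 F -18.125912006075502 2.6132897256512173 12.843776733711222 M [-1.26  2.96  0.04]
```

View pics/f.png

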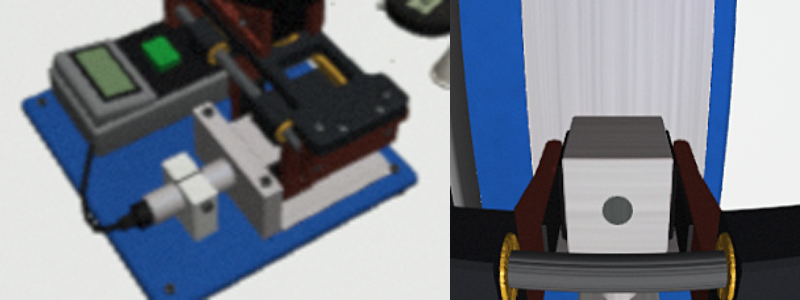

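The side view shows the block against the fence on the bed, and the wrist view shows it square. The push is about 18 N forward and 12.8 N down. I'll hold briefly to confirm it's steady, then hand in.

```bash
python3 -m inch '[[[0,0,-0.1,0,0.002,0,0],[0,0,-0.1,0,0.002,0,0],[0,0,-0.1,0,0.002,0,0],[0,0,-0.1,0,0.002,0,0],[0,0,-0.1,0,0.002,0,0],[0,0,-0.1,0,0.002,0,0]]]'>/dev/null; python3 st.py; python3 -c "
from workcell import ctrl
print(ctrl.close_job())"
```

```text
t 15.65 pos [480.9 424.   44.8] yaw -2.603 F [-16.9  -6.9  12.2] w 46.7 g 30.0 q [ 0.7   0.7   1.68 -0.    0.76 -1.4 ]
[0.3, -0.1, -0.1] [-0.001, 0.0, 0.0]
seat -20.46568076064084 0.3023881340631931 F -18.024917293808134 2.7430188272324747 12.22628850345669 M [-1.08  2.84  0.16]
the job is handed in; nothing more can be done
None
```

I pressed green, yellow and red in order, then handed the job in at 15.7 s with the block held against the fence and bed at about 18 N forward and 12 N down; I didn't read the display or get a verdict, and the last few millimetres of the push were made in several small corrective steps, not one stroke.

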